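# Close a leaf reaming jig and nip the bush with its ratchet clamp

## Robot

A 6-joint arm with a two-finger parallel gripper is mounted at the origin on a cart in front of the work surface, level with it; the furniture and walls round the work are solid. World frame = base frame: x ahead of the robot, y to its left, z up, the work surface at z = 0. Lengths are in m, angles in degrees, forces in N, time in s.
With the tool pointing down it reaches from about 0.35 to 0.875 m from the base axis. Payload 4.2 kg.
Tool frame: the origin (TCP) lies midway between the tips of the shut fingers; the grasp point (between the pads) lies 19 mm behind it; z points along the fingers, y is the line along which they close (so a half turn about z gives the same grasp; the last joint's range is limited). The gripper opens to 87 mm and grips with 3 to 60 N. Pads are 19 mm wide; open, the fingers measure 117 mm over their backs; the gripper's body (75 mm by 190 mm) begins 51 mm behind the grasp point.
Start: joints at [-48.954, 22.042, 0.453, 0, -68.411, -14.817], TCP at [0.276, -0.561, 0.223] pointing down, gripper open.
Joint ranges: [-179.83, 179.83], [-69.29, 118.12], [-61.27, 80.66], [-181.25, 117.63], [-171.15, -9.14], [-177.46, 177.46]. Speed limits (degrees/s): [159.86, 159.86, 180, 180, 180, 180].

## Interface

Orientations are given as a 3x3 rotation matrix whose columns are the frame's x, y, z axes.
In Python, from station import r, cams gives the robot as it stands.
- The arm moves only by the tool play_rows, never from a script. Its argument "commands" is text: rows parted by semicolons, each of 6 numbers parted by spaces: the shift along the world's x, y, z normalised to -1 to 1, where 1 is 30 mm, then the turn, a rotation vector about the world's x, y, z normalised to -1 to 1, where 1 is 0.15 rad. A call has 1 to 20 rows; each row shifts and turns the commanded pose from where the row before left it; what a row does not reach is not made up. A row lasts 1/10 s, in which the tool goes at most 50 mm and 8.59 degrees, less where a joint would pass 70% of its speed; a pose out of reach is approached as far as the arm can. A call with a number of a shift or a turn outside -1 to 1 is refused whole. A call with a gripper value outside its range is refused whole. "grip" is the finger opening in mm, from 0 to 87, set as the call begins (left out, the last holds). The fingers move at their own pace and stop on an object; the grip force is fixed at half the most. Time passes only in rows, so rows that do not move let the fingers close. It gives the time, the measured TCP pose, the force, the opening and the grip force at its end, in the units of the state.
- r.sense(): the state, without advancing time (a new reading comes with each control period).
- cams.capture(name): name is "side" or "top" or "wrist"; returns (picture, depth): 400x640x3 uint8, blue, green, red; 400x640 float32, m along the optical axis (not along the pixel's ray), 0 where there is no reading.
- cams.camera_info(name): a dict with "mtx" (3x3 intrinsics, pixels), "R" (3x3) and "t" (3): a world point X has camera coordinates R X + t. Camera axes: x right, y down, z forward; pixel columns grow to the right and rows downward; lengths in m; the calibration is good to about 2 mm. A picture is of the moment at which its call begins: read the wrist's pose just before it. camera_info takes no time and is no camera call; for the wrist camera it gives the pose at the moment of the call.
- r.finish_job(): hands the job in; it is judged then, once.
The state is a dict: "time_s": time; "joints": joint angles; "joint_velocities": joint speeds; "effort": joint torques, N m; "tcp_pos": TCP position; "ee_rot": TCP orientation; "wrist_force": force on the tool from outside, world axes, zero at the start; "moment": the same for the moment, N m; "gripper_width": opening from 0.0 (shut) to 1.0 (fully open); "gripper_force": force on a finger pad.
Only numpy, scipy, OpenCV 4.12 (cv2) and the standard library are available. Lean on these libraries where they do the work, as an engineer would, in place of code of your own. Each camera call takes 0.05 s, during which the arm holds its last target. There are 200 camera calls.

## Task

Get the reaming jig ready: swing its hinged guide leaf fully shut over the bronze bush that stands in it, then pump the trigger of the ratchet clamp until its sprung rubber pad has pushed the bush home into the vee and bears on it with the bright stem behind the pad pressed in about half-way - never right in, or the thin bush goes out of round. Move the rod by pumping the trigger only, do not touch the bush or the things lying about, and finish while holding the trigger squeezed, the pad still pressing: do not let go.

Things in the scene. Friction and masses are not known exactly. Their poses are not given: they have to be found in the camera images.
- jig: The reaming jig, bolted down: steel base plate 100 x 310 x 14 mm, y = -170 to +140 mm. Origin on the bench top. Its y axis runs along the clamp rod from the handle (-y) to the vee jaw (+y); -x is the side of the leaf's knob (towards the robot), +x that of its hinge; z up. The vee jaw (60 mm wide, top 47.5 mm above the bench, 90 degrees, open to -y) stands at its +y end.
- leaf (a joint): Angle of the guide leaf on its hinge, rad: 0 = fully shut (level, over the bush), grows as it opens upward; it starts leaning back at 1.6 to 1.85, limit 1.9. The hinge is stiff: the leaf stays wherever it is left; about 1 N at the knob moves it.
- leaf_hinge (a point): Point on the leaf's hinge axis, 52 mm above the bench, at jig (43, 85) mm. The axis is parallel to the jig's y axis.
- leaf_knob (a point): Centre of the black ball knob, 18 mm in diameter, on the leaf's 8 mm round lever, 118 mm from the hinge axis. Shut it is at jig (-75, 85) mm, 52 mm above the bench, beyond the plate's edge; open at 1.75 rad it is at jig (+64, 85) mm, 168 mm up. It can be pinched from above along jig y all the way, turning between the fingers, or be pushed.
- guide_hole (a point): Centre of the 17 mm guide hole at the underside of the leaf (a steel plate 80 x 36 x 6 mm with a raised dark collar); with the leaf shut it is exactly above bush_seat, 49 mm above the bench.
- bush: Bronze flanged bush, 33 mm in diameter with a 39 mm flange at the top, 18 mm bore, 33.5 mm tall; it stands loose on the base plate between the pad and the vee. Origin: centre of its underside. It starts 3 to 8 mm short of its seat (to jig -y) and up to 3 mm aside.
- bush_seat (a point): Where the bush's underside centre comes to be when its flange is home in both walls of the vee: on the base plate, 14 mm above the bench.
- pad_face (a point): Middle of the front face of the clamp's round rubber pad (25 mm in diameter), 35 mm above the bench; it faces and moves towards jig +y. With the bush home it touches the flange when it is 19.5 mm short of bush_seat along jig y; at the start it is 15 to 29 mm short of that.
- pad (a joint): How far the pad's bright spring stem is pressed back into the dark nose of the rod, m: 0 = free (10 mm of stem to be seen), 0.010 = right in. The spring gives 1.5 N at once and 1.5 N more per mm, so half-way is about 9 N.
- rod: The clamp's toothed ratchet rod, 10 mm square, that carries nose and pad; it moves along jig +y only, with about 3 N of friction; tooth pitch 4 mm. A pawl holds it against going back, except that on letting go of the trigger it falls back up to 4 mm, to the nearest tooth. Origin: moves with it along jig y, on the bench, 29.5 mm behind the free pad's face.
- squeeze (a joint): Squeeze of the trigger, rad: 0 = at rest (leaning to jig +y), 0.27 = fully squeezed (upright); sprung back. Its pin is parallel to jig x, 70 mm above the bench, at jig y = -73 mm. It drives the rod 34 mm per rad (9 mm a stroke, 8 mm of it kept), after up to 4 mm of idle travel. 55 mm above the pin it takes 3 to 7 N, about 12 N with the pad half pressed in.
- trigger: The clamp's trigger, in front (+y) of its handle; its black rubber sleeve, 20 mm wide along jig x, 10 mm thick, reaches from 10 to 70 mm from the pin; its top is 137 mm above the bench at rest. This is what is pulled or squeezed towards the handle. Origin at the pin.
- trigger_front (a point): Point on the front (+y) face of the trigger's sleeve, 55 mm from the pin, 122 mm above the bench; it moves with the trigger, 15 mm towards the handle in a full stroke.
- handle_back (a point): Point on the back (-y) face of the clamp's fixed upright black handle, 125 mm above the bench, at jig y = -99 mm. The handle is 16 mm thick along jig y, 22 mm wide and ends 150 mm above the bench. Over handle and trigger it measures 45 mm at rest and 31 mm fully squeezed; all below 81 mm is the clamp's frame.
- v_block: Bystander: steel V-block, 60 x 50 x 40 mm, standing on the bench behind the jig (its hinge side). Origin: centre of its underside. Leave it alone.
- plug_gauge: Bystander: plug gauge, 114 mm long, lying on the bench beyond the vee end of the jig. Leave it alone.
- cap_screw: Bystander: black cap screw, 46 mm long, lying on the bench on the robot's side of the jig. Leave it alone.
There are look-alikes about, which are no part of the job. Leave any green look-alike of the bush alone.

How it is judged:
By the outcome, as a careful person would: the job done as asked, in the order asked, and still so for the second after the job is handed in, while the arm keeps its last pose, push and grip.
It also fails if it takes over 72 s, if anything falls off the work surface, if the arm or the gripper's body presses on something with over 40 N, if the wrist force passes 120 N, or if a joint passes its speed limit or range.

## Working session

There is one attempt and no reset: what is moved stays moved. The work goes in short steps, Python scripts to look and compute and a tool call to move; the robot and the scene stay as the last step left them, time stands still between calls to the robot, and variables do not carry over. Pictures are saved under pics/ and viewed, at most 10 in all, crops included, and the job is handed in when it is done.

Besides the shell and the picture viewer there is one more tool, called after "Request:" by a JSON object that holds its "method" and its "body". play_rows: Moves the arm, as the interface text tells. Scaled input: -1 to 1 covers 30 mm each way for a shift and 0.15 rad each way for a turn. Its arguments: {"type":"object","properties":{"commands":{"type":"string"},"grip":{"type":"number"}},"required":["commands"]}

```bash
mkdir -p pics; ls
python3 - <<'E'
from station import r,cams
import cv2,numpy as np
for n in ("side","top"):
    p,d=cams.capture(n); cv2.imwrite(f"pics/{n}0.png",p); np.save(f"pics/{n}0.npy",d)
    i=cams.camera_info(n); print(n,i["mtx"].tolist(),(-i["R"].T@i["t"]).round(3),i["R"].round(3).tolist())
s=r.sense(); print(s["time_s"],s["ee_rot"],s["wrist_force"])
E
```

```text
pics
side [[407.89805944537824, 0.0, 312.5828750748824], [0.0, 407.89805944537824, 195.1022368978981], [0.0, 0.0, 1.0]] [0.229 0.758 0.457] [[-0.901, -0.433, 0.005], [-0.195, 0.394, -0.898], [0.387, -0.81, -0.44]]
top [[458.0531817136341, 0.0, 320.07987268021935], [0.0, 458.0531817136341, 200.29377903870102], [0.0, 0.0, 1.0]] [0.403 0.078 1.021] [[-0.003, -1.0, 0.006], [-0.985, 0.002, -0.173], [0.173, -0.007, -0.985]]
0.1 [[-8.97088997e-01 -4.41848851e-01 -9.61132006e-04]
 [-4.41849881e-01  8.97087412e-01  1.69050578e-03]
 [ 1.15271387e-04  1.94121020e-03 -9.99998109e-01]] [ 0.77009801 -0.05061618  0.33442535]
```

View pics/side0.png

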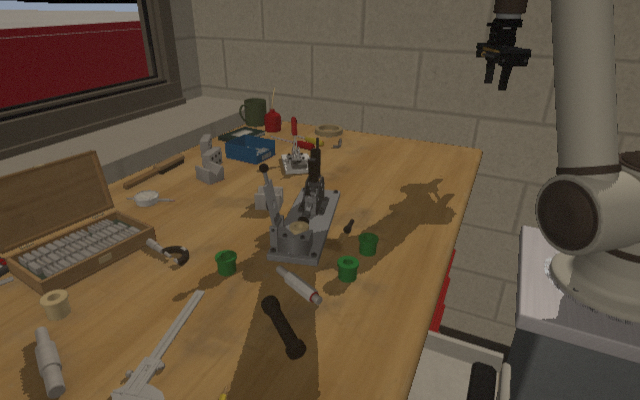

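View pics/top0.png

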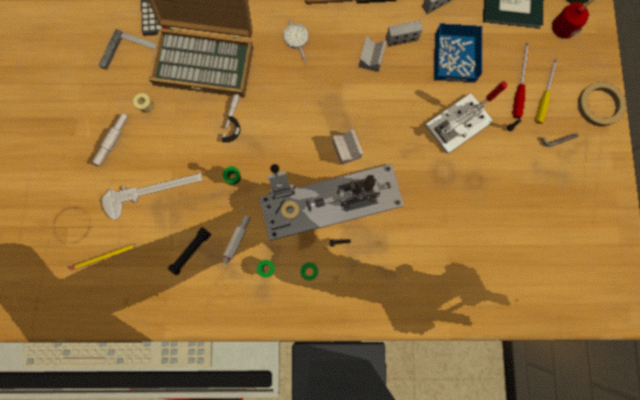

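The top view shows the jig plate with corners near (262,198), (392,166), (402,205) and (270,238). The bronze bush is at (290,209), the open leaf's knob at (275,168), and the handle and trigger around (355,190). Green look-alikes are at (232,175), (265,268) and (309,271), and a separate white toggle clamp is at (460,120). The bronze bush in the jig fits the description. Next I'll look at an enlarged crop and measure the corners.

```bash
cat > h.py <<'E'
from station import r,cams
import cv2,numpy as np
def ray(i,u,v):
    d=i["R"].T@np.linalg.inv(i["mtx"])@np.array([u,v,1.]); return -i["R"].T@i["t"],d
def onz(i,u,v,z):
    c,d=ray(i,u,v); return c+d*(z-c[2])/d[2]
def proj(i,X):
    c=i["R"]@np.asarray(X)+i["t"]; p=i["mtx"]@c; return p[:2]/p[2]
E
python3 - <<'E'
from h import *
i=cams.camera_info("top")
a=cv2.imread("pics/top0.png");b=cv2.imread("pics/side0.png")
A=cv2.resize(a[150:250,245:415],None,fx=4.6,fy=4.6,interpolation=2)
cv2.imwrite("pics/c_top.png",A)
cv2.imwrite("pics/c_side.png",cv2.resize(b[130:270,240:380],None,fx=4.2,fy=4.2,interpolation=2))
for p in [(262,198),(392,166),(402,205),(270,238)]: print(onz(i,*p,.014).round(4))
E
```

```text
[0.5855 0.2011 0.014 ]
[ 0.6585 -0.0918  0.014 ]
[ 0.5689 -0.1114  0.014 ]
[0.4961 0.1818 0.014 ]
```

View pics/c_top.png

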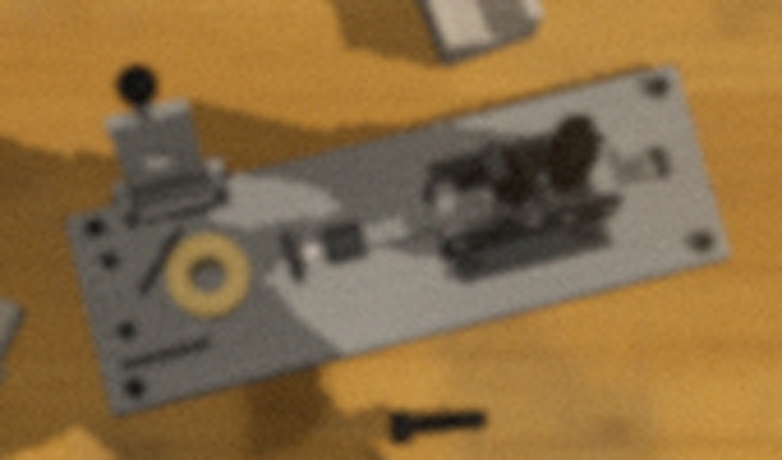

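View pics/c_side.png

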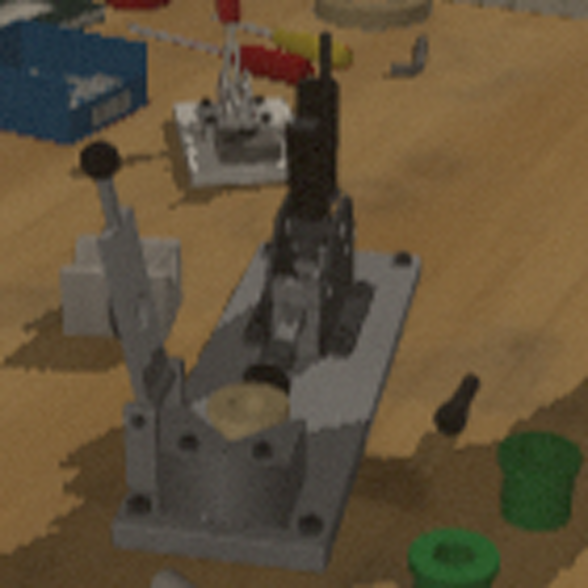

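The crops confirm the layout. The bush is in front of the vee at top-crop (207,275), and the pad disc at (293,255) has the bright stem and then the dark nose at (345,243) behind it. The leaf leans back with its knob at (137,85) in the top crop and (100,160) in the side crop. The trigger and handle are the black pair in the middle of the side crop.

```bash
cat >> h.py <<'E'
def jigfit(P):
    J=np.array([[50,140],[50,-170],[-50,-170],[-50,140]])/1e3
    W=np.array(P)[:,:2]; jc,wc=J.mean(0),W.mean(0)
    U,_,Vt=np.linalg.svd((J-jc).T@(W-wc)); R=Vt.T@U.T
    return R,wc-R@jc,(J-jc)@R.T+wc-W
E
python3 - <<'E'
from h import *
i=cams.camera_info("top");s=cams.camera_info("side")
c=lambda x,y:(245+x/4.6,150+y/4.6)
P=[onz(i,*c(*p),.014) for p in [(70,218),(676,66),(728,256),(116,413)]]
R,t,e=jigfit(P); print(R,t,(e*1e3).round(1),"yaw",np.degrees(np.arctan2(-R[0,1],R[1,1])))
np.savez("jig.npz",R=R,t=t)
# triangulate knob
c1,d1=ray(i,*c(137,85));c2,d2=ray(s,240+100/4.2,130+160/4.2)
A=np.stack([d1,-d2],1);k,*_=np.linalg.lstsq(A,c2-c1,rcond=None)
X=(c1+k[0]*d1+c2+k[1]*d2)/2;print("knob",X,c1+k[0]*d1-c2-k[1]*d2, "jig",R.T@(X[:2]-t))
for n,p,z in [("bush",(207,275),.0475),("padface",(285,257),.035),("nosefront",(326,247),.04)]:
    w=onz(i,*c(*p),z);print(n,w.round(4),"jig",(R.T@(w[:2]-t)).round(4))
for n,q,z in [("hinge",(.043,.085),.052),("knobshut",(-.075,.085),.052),("trigfront",(0,-.053),.122),("handle_back",(0,-.099),.125),("seat?",(0,.085),.014)]:
    w=R@np.array(q)+t; print(n,w.round(4),proj(s,[*w,z]).round(1),proj(i,[*w,z]).round(1))
E
```

```text
[[ 0.96936014 -0.24564388]
 [ 0.24564388  0.96936014]] [0.57353987 0.05963822] [[ 0.7  2.5]
 [ 1.4 -1. ]
 [-0.6 -3.3]
 [-1.5  1.8]] yaw 14.219888018464815
knob [0.6158926  0.15933011 0.16662367] [-0.0011037  -0.00055571 -0.00032716] jig [0.06554375 0.08623365]
bush [0.5536 0.1364 0.0475] jig [-0.0005  0.0793]
padface [0.564  0.1002 0.035 ] jig [0.0008 0.0416]
nosefront [0.568  0.0807 0.04  ] jig [-0.0002  0.0218]
hinge [0.5943 0.1526] [277.9 222.4] [282.5 190.8]
knobshut [0.48   0.1236] [336.8 228.7] [295.6 243.9]
trigfront [0.5866 0.0083] [313.1 165.8] [351.9 187.7]
handle_back [ 0.5979 -0.0363] [317.1 157.2] [374.2 181.8]
seat? [0.5527 0.142 ] [299.2 241. ] [288.3 212.5]
```

Jig fit: origin is at about (0.574, 0.060) with yaw 14.2°. The leaf is at about 1.77 rad, and the pad is roughly 24 mm short. I'm moving towards the knob.

Request:
{"method": "play_rows", "body": {"commands": "0.47 1 0.04 0 0 -0.07;0.47 1 0.04 0 0 -0.07;0.47 1 0.04 0 0 -0.07;0.47 1 0.04 0 0 -0.07;0.47 1 0.04 0 0 -0.07;0.47 1 0.04 0 0 -0.07;0.47 1 0.04 0 0 -0.07;0.47 1 0.04 0 0 -0.07;0.47 1 0.04 0 0 -0.07;0.47 1 0.04 0 0 -0.07;0.47 1 0.04 0 0 -0.07;0.47 1 0.04 0 0 -0.07;0.47 1 0.04 0 0 -0.07;0.47 1 0.04 0 0 -0.07;0.47 1 0.04 0 0 -0.07;0.47 1 0.04 0 0 -0.07;0.47 1 0.04 0 0 -0.07;0.47 1 0.04 0 0 -0.07;0.47 1 0.04 0 0 -0.07;0.47 1 0.04 0 0 -0.07", "grip": 40}}

```text
time_s: 2.1
tcp_pos: [0.5583, 0.0407, 0.2462]
ee_rot: [[-0.97, -0.245, -0.001], [-0.245, 0.97, -0.0], [0.001, 0.0, -1.0]]
wrist_force: [0.3, -0.2, 0.3]
gripper_width: 0.458
gripper_force: 0.0
```

Run:
```python
from h import *
s=r.sense();print(s["time_s"],s["tcp_pos"],s["ee_rot"],s["gripper_width"])
i=cams.camera_info("wrist");p,d=cams.capture("wrist");cv2.imwrite("pics/w1.png",p)
print(i["mtx"].round(0).tolist(),-i["R"].T@i["t"],i["R"].round(3).tolist())
```

```text
2.1 [0.55833499 0.04068361 0.24616378] [[-9.69542855e-01 -2.44919934e-01 -9.36884896e-04]
 [-2.44919945e-01  9.69543299e-01 -1.04832874e-04]
 [ 9.34026134e-04  1.27821834e-04 -9.99999556e-01]] 0.45750508707225673
[[300.0, 0.0, 318.0], [0.0, 300.0, 198.0], [0.0, 0.0, 1.0]] [0.49209286 0.02297251 0.40724025] [[-0.245, 0.969, 0.001], [0.938, 0.237, 0.252], [0.245, 0.062, -0.968]]
```

View pics/w1.png

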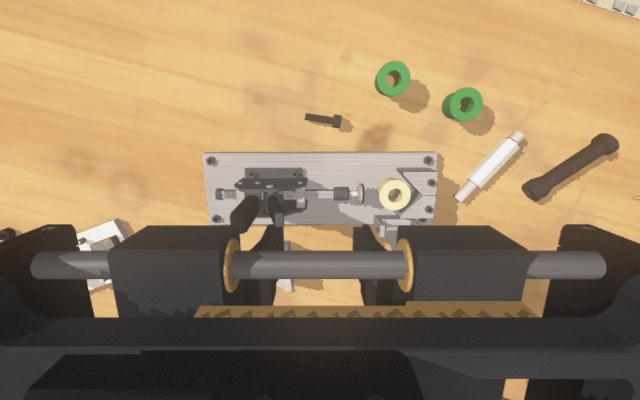

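The wrist view shows the plate from (204,153) to (437,224), the bush at (395,194), and the pad at about (361,193) with stem and nose to its left. The yaw is aligned. I'll cross-check the jig pose from here.

Run:
```python
from h import *
i=cams.camera_info("wrist")
P=[onz(i,*p,.014) for p in [(437,224),(207,225),(204,153),(436,152)]]
R,t,e=jigfit(P); print(R[:,1],t,(e*1e3).round(1))
for n,p,z in [("bush",(395,194),.0475),("padface",(363,193),.035),("nosef",(349,193),.04)]:
    w=onz(i,*p,z);print(n,"jig",(R.T@(w[:2]-t)).round(4))
```

```text
[-0.25415058  0.96716466] [0.57875833 0.06792037] [[ 1.4 -5.3]
 [-0.1  3.3]
 [ 0.7 -2.8]
 [-2.   4.8]]
bush jig [-0.0017  0.0759]
padface jig [-0.0002  0.0383]
nosef jig [-0.0015  0.0199]
```

Request:
{"method": "play_rows", "body": {"commands": "0.38 0.79 -0.3 0 0 0;0.38 0.79 -0.3 0 0 0;0.38 0.79 -0.3 0 0 0;0.38 0.79 -0.3 0 0 0;0.38 0.79 -0.3 0 0 0;0 0 -0.5 0 0 0;0 0 -0.5 0 0 0;0 0 -0.5 0 0 0;0 0 0 0 0 0"}}

```text
time_s: 3.05
tcp_pos: [0.6134, 0.1572, 0.1535]
ee_rot: [[-0.97, -0.245, -0.006], [-0.245, 0.97, -0.002], [0.006, -0.001, -1.0]]
wrist_force: [-0.2, -0.9, 0.0]
gripper_width: 0.463
gripper_force: 0.0
```

Run:
```python
from h import *
i=cams.camera_info("wrist");p,d=cams.capture("wrist");q,d=cams.capture("side")
cv2.imwrite("pics/w2.png",np.hstack([cv2.resize(q[110:260,200:350],(600,600),interpolation=2)[:, :400],p[100:400:1,120:520]][0:1]+[cv2.resize(p[:,160:480],(400,500))[:500].copy() if 0 else cv2.copyMakeBorder(cv2.resize(p[:,160:480],(400,500)),0,100,0,0,0)]))
print(proj(i,[.6159,.1593,.1666]))
```

```text
[322.16647547 256.83178412]
```

View pics/w2.png

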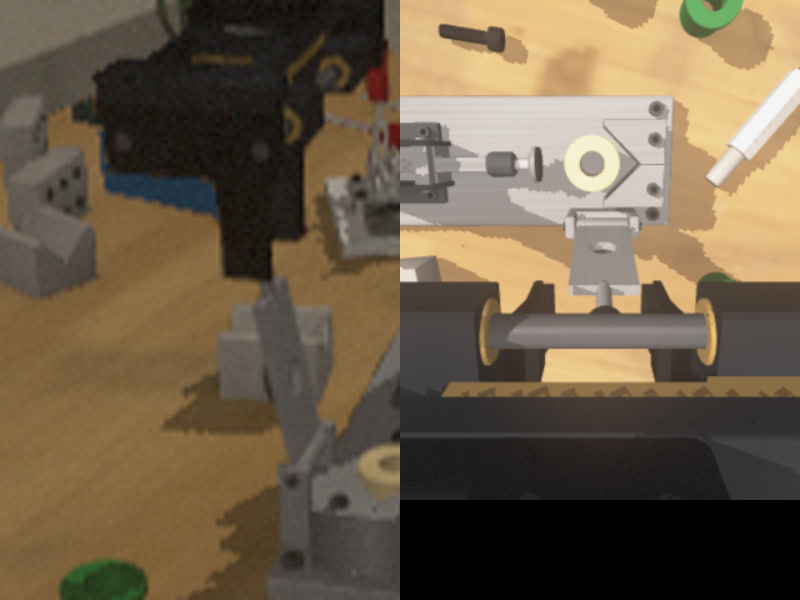

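The knob sits between the fingers (crop at 605,310), roughly centred, with the fingers straddling the lever. I'll close on it and compute the arc.

Request:
{"method": "play_rows", "body": {"commands": "0 0 0 0 0 0;0 0 0 0 0 0;0 0 0 0 0 0;0 0 0 0 0 0;0 0 0 0 0 0", "grip": 14}}

```text
time_s: 3.65
tcp_pos: [0.6154, 0.1606, 0.1572]
ee_rot: [[-0.969, -0.246, 0.002], [-0.246, 0.969, 0.005], [-0.003, 0.004, -1.0]]
wrist_force: [-2.1, 7.1, 0.5]
gripper_width: 0.182
gripper_force: 30.0
```

Run:
```python
import numpy as np
th=np.linspace(1.765,0,19);x=43-118*np.cos(th);z=52+118*np.sin(th)
for a,b in zip(np.diff(x),np.diff(z)): print(f"{a*.969/30:.2f} {a*.2456/30:.2f} {b/30:.2f} 0 0 0",end=";")
```

```text
-0.37 -0.09 0.06 0 0 0;-0.37 -0.09 0.02 0 0 0;-0.37 -0.09 -0.02 0 0 0;-0.37 -0.09 -0.06 0 0 0;-0.36 -0.09 -0.09 0 0 0;-0.35 -0.09 -0.13 0 0 0;-0.34 -0.09 -0.17 0 0 0;-0.32 -0.08 -0.20 0 0 0;-0.30 -0.08 -0.23 0 0 0;-0.28 -0.07 -0.26 0 0 0;-0.25 -0.06 -0.29 0 0 0;-0.22 -0.06 -0.31 0 0 0;-0.19 -0.05 -0.33 0 0 0;-0.16 -0.04 -0.35 0 0 0;-0.13 -0.03 -0.36 0 0 0;-0.09 -0.02 -0.37 0 0 0;-0.05 -0.01 -0.38 0 0 0;-0.02 -0.00 -0.39 0 0 0;
```

Request:
{"method": "play_rows", "body": {"commands": "-0.38 0 0.06 0 0 0;-0.37 -0.09 0.02 0 0 0;-0.37 -0.09 -0.02 0 0 0;-0.37 -0.09 -0.06 0 0 0;-0.36 -0.09 -0.09 0 0 0;-0.35 -0.09 -0.13 0 0 0;-0.34 -0.09 -0.17 0 0 0;-0.32 -0.08 -0.2 0 0 0"}}

```text
time_s: 4.45
tcp_pos: [0.5291, 0.1389, 0.1394]
ee_rot: [[-0.969, -0.245, 0.002], [-0.245, 0.969, 0.001], [-0.002, 0.0, -1.0]]
wrist_force: [2.9, -0.5, -2.2]
gripper_width: 0.18
gripper_force: 30.0
```

Request:
{"method": "play_rows", "body": {"commands": "-0.3 -0.08 -0.23 0 0 0;-0.28 -0.07 -0.26 0 0 0;-0.25 -0.06 -0.29 0 0 0;-0.22 -0.06 -0.31 0 0 0;-0.19 -0.05 -0.33 0 0 0;-0.16 -0.04 -0.35 0 0 0;-0.13 -0.03 -0.36 0 0 0;-0.09 -0.02 -0.37 0 0 0;-0.05 -0.01 -0.38 0 0 0;-0.02 0 -0.39 0 0 0;0 0 -0.06 0 0 0;0 0 0 0 0 0;0 0 0 0 0 0"}}

```text
time_s: 5.75
tcp_pos: [0.478, 0.1258, 0.0391]
ee_rot: [[-0.969, -0.246, -0.001], [-0.246, 0.969, -0.002], [0.002, -0.001, -1.0]]
wrist_force: [-1.5, -2.8, 7.0]
gripper_width: 0.182
gripper_force: 30.0
```

Request:
{"method": "play_rows", "body": {"commands": "0 0 -0.07 0 0 0;0 0 0 0 0 0;0 0 0 0 0 0"}}

```text
time_s: 6.05
tcp_pos: [0.4781, 0.1259, 0.0386]
ee_rot: [[-0.969, -0.246, -0.001], [-0.246, 0.969, -0.002], [0.001, -0.001, -1.0]]
wrist_force: [-6.3, -4.2, 20.0]
gripper_width: 0.182
gripper_force: 30.0
```

Run:
```python
from h import *
p,d=cams.capture("side")
cv2.imwrite("pics/s3.png",cv2.resize(p[180:280,240:380],None,fx=5,fy=5,interpolation=2))
```

```text
(no output)
```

View pics/s3.png

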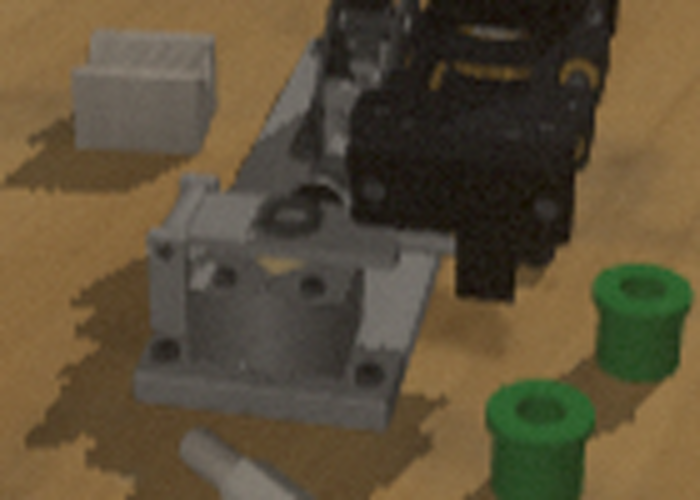

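The leaf is level over the bush, and the steep rise in force confirms the stop. I'll open, rise, close the fingers and go to the front of the trigger.

Request:
{"method": "play_rows", "body": {"commands": "0 0 0.07 0 0 0;0 0 0 0 0 0;0 0 0 0 0 0;0 0 0 0 0 0;0 0 0.4 0 0 0;0 0 0.8 0 0 0;0 0 0.9 0 0 0;0 0 0.9 0 0 0;0 0 0.9 0 0 0;0 0 0.9 0 0 0;0 0 0 0 0 0", "grip": 40}}

```text
time_s: 7.2
tcp_pos: [0.4809, 0.1278, 0.1864]
ee_rot: [[-0.969, -0.246, 0.007], [-0.246, 0.969, 0.003], [-0.008, 0.002, -1.0]]
wrist_force: [2.1, 0.1, 0.5]
gripper_width: 0.459
gripper_force: 0.0
```

Request:
{"method": "play_rows", "body": {"commands": "0.85 -0.75 0 0 0 0;0.85 -0.75 0 0 0 0;0.85 -0.75 0 0 0 0;0.85 -0.75 0 0 0 0;0 0 0 0 0 0;0 0 0 0 0 0;0 0 0 0 0 0", "grip": 0}}

```text
time_s: 7.9
tcp_pos: [0.5798, 0.037, 0.1821]
ee_rot: [[-0.969, -0.246, -0.002], [-0.246, 0.969, -0.0], [0.002, 0.0, -1.0]]
wrist_force: [-1.0, -0.3, 0.7]
gripper_width: 0.013
gripper_force: 0.0
```

Run:
```python
from h import *
s=r.sense();print(s["time_s"],s["tcp_pos"],s["wrist_force"],s["gripper_width"])
i=cams.camera_info("wrist");p,d=cams.capture("wrist");q,_=cams.capture("side")
np.save("pics/w4.npy",p)
a=cv2.resize(p[40:300,200:520],None,fx=1.8,fy=1.8,interpolation=2)
b=cv2.resize(q[120:280,250:350],(224,358))
print(a.shape)
b=cv2.copyMakeBorder(b,0,a.shape[0]-358,0,0,0)
cv2.imwrite("pics/w4.png",np.hstack([a,b]))
```

```text
7.9 [0.57982872 0.03701369 0.18206679] [-0.99934636 -0.27639709  0.73577891] 0.013008970277920608
(468, 576, 3)
```

View pics/w4.png

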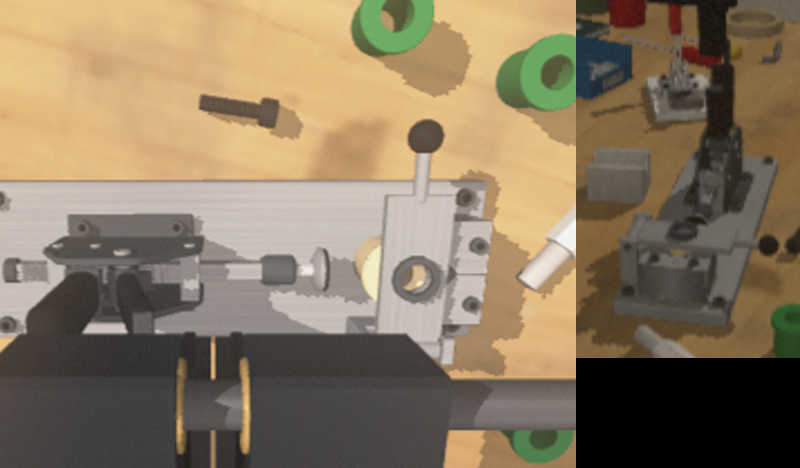

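The leaf stays shut. The wrist view shows the nose (crop 262–296), the bright stem (296–314) and the pad (face at 328), so I can track the stem from here. I'm descending in front of the trigger.

Request:
{"method": "play_rows", "body": {"commands": "0 0 -0.6 0 0 0;0 0 -0.6 0 0 0;0 0 -0.6 0 0 0;0 0 -0.6 0 0 0;0 0 0 0 0 0;0 0 0 0 0 0"}}

```text
time_s: 8.6
tcp_pos: [0.5808, 0.0372, 0.1115]
ee_rot: [[-0.969, -0.247, 0.0], [-0.247, 0.969, -0.0], [-0.0, -0.0, -1.0]]
wrist_force: [1.5, -0.3, -0.0]
gripper_width: 0.007
gripper_force: 0.0
```

Request:
{"method": "play_rows", "body": {"commands": "0.02 -0.08 0 0 0 0;0.02 -0.08 0 0 0 0;0.02 -0.08 0 0 0 0;0 0 0 0 0 0"}}

```text
time_s: 9.0
tcp_pos: [0.5828, 0.0291, 0.1114]
ee_rot: [[-0.97, -0.245, 0.001], [-0.245, 0.97, 0.0], [-0.001, 0.0, -1.0]]
wrist_force: [0.5, -0.3, 0.4]
gripper_width: 0.003
gripper_force: 0.0
```

Request:
{"method": "play_rows", "body": {"commands": "0.025 -0.097 0 0 0 0;0.025 -0.097 0 0 0 0;0 0 0 0 0 0"}}

```text
time_s: 9.3
tcp_pos: [0.5842, 0.0235, 0.1111]
ee_rot: [[-0.97, -0.245, 0.0], [-0.245, 0.97, 0.0], [-0.0, 0.0, -1.0]]
wrist_force: [-0.7, 1.1, 0.9]
gripper_width: 0.003
gripper_force: 0.7
```

Request:
{"method": "play_rows", "body": {"commands": "0.025 -0.097 0 0 0 0;0.025 -0.097 0 0 0 0;0 0 0 0 0 0"}}

```text
time_s: 9.6
tcp_pos: [0.5859, 0.0183, 0.1117]
ee_rot: [[-0.969, -0.245, 0.001], [-0.245, 0.969, 0.001], [-0.001, 0.001, -1.0]]
wrist_force: [-2.5, 4.4, 5.4]
gripper_width: 0.003
gripper_force: 2.9
```

Request:
{"method": "play_rows", "body": {"commands": "0.025 -0.097 0 0 0 0;0.025 -0.097 0 0 0 0;0 0 0 0 0 0"}}

```text
time_s: 9.9
tcp_pos: [0.5877, 0.0126, 0.112]
ee_rot: [[-0.969, -0.246, 0.002], [-0.246, 0.969, 0.001], [-0.002, 0.001, -1.0]]
wrist_force: [-2.9, 5.2, 6.3]
gripper_width: 0.003
gripper_force: 3.1
```

Request:
{"method": "play_rows", "body": {"commands": "0.016 -0.065 0 0 0 0;0.016 -0.065 0 0 0 0;0 0 0 0 0 0"}}

```text
time_s: 10.2
tcp_pos: [0.5888, 0.0087, 0.1121]
ee_rot: [[-0.969, -0.246, 0.002], [-0.246, 0.969, 0.001], [-0.003, 0.0, -1.0]]
wrist_force: [-2.1, 4.4, 5.9]
gripper_width: 0.002
gripper_force: 2.8
```

Request:
{"method": "play_rows", "body": {"commands": "0.016 -0.065 0 0 0 0;0 0 0 0 0 0"}}

```text
time_s: 10.4
tcp_pos: [0.5893, 0.0071, 0.1121]
ee_rot: [[-0.969, -0.246, 0.002], [-0.246, 0.969, 0.001], [-0.003, 0.001, -1.0]]
wrist_force: [-2.5, 4.9, 5.7]
gripper_width: 0.009
gripper_force: 3.4
```

Request:
{"method": "play_rows", "body": {"commands": "0.016 -0.065 0 0 0 0;0 0 0 0 0 0"}}

```text
time_s: 10.6
tcp_pos: [0.5894, 0.0069, 0.1122]
ee_rot: [[-0.969, -0.246, 0.002], [-0.246, 0.969, 0.004], [-0.003, 0.003, -1.0]]
wrist_force: [-4.9, 11.8, 7.2]
gripper_width: 0.005
gripper_force: 6.9
```

Run:
```python
from h import *
i=cams.camera_info("wrist");p,d=cams.capture("wrist")
np.savez("pics/w5.npz",p=p,d=d)
cv2.imwrite("pics/w5.png",cv2.resize(p[60:260,280:540],None,fx=3,fy=3,interpolation=2))
```

```text
(no output)
```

View pics/w5.png

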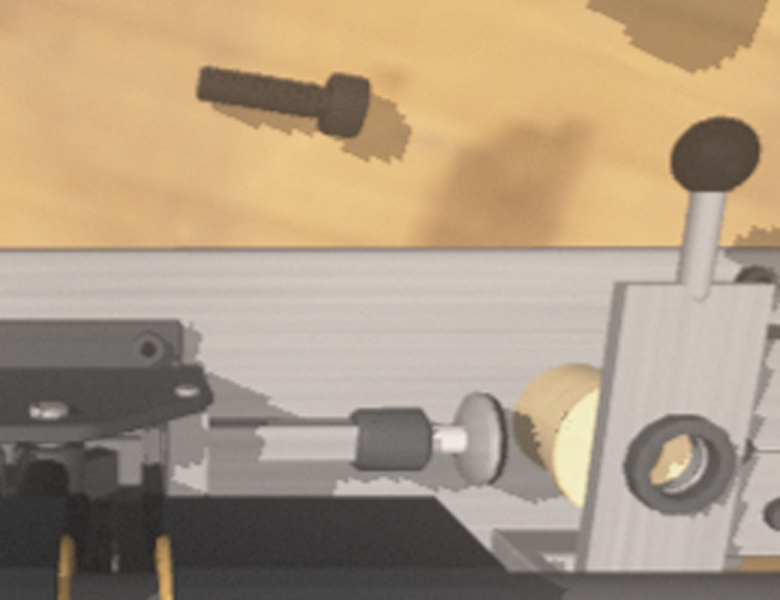

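Stroke 1 is complete: the stop is at y≈0.007 and the pad is still free of the bush. In native pixels the nose front edge is near column 424 and the pad face near 448. Now stroke 2.

Request:
{"method": "play_rows", "body": {"commands": "-0.065 0.258 0 0 0 0;-0.065 0.258 0 0 0 0;-0.065 0.258 0 0 0 0;0 0 0 0 0 0;0 0 0 0 0 0;0.025 -0.097 0 0 0 0;0.025 -0.097 0 0 0 0;0.025 -0.097 0 0 0 0;0.025 -0.097 0 0 0 0;0.025 -0.097 0 0 0 0;0.025 -0.097 0 0 0 0;0.025 -0.097 0 0 0 0;0.025 -0.097 0 0 0 0;0 0 0 0 0 0;0 0 0 0 0 0"}}

```text
time_s: 12.15
tcp_pos: [0.5894, 0.0068, 0.1124]
ee_rot: [[-0.969, -0.246, 0.002], [-0.246, 0.969, 0.004], [-0.003, 0.003, -1.0]]
wrist_force: [-5.2, 12.1, 6.9]
gripper_width: 0.006
gripper_force: 7.4
```

```bash
cat > m.py <<'E'
from h import *
J=np.load("jig.npz");R,t=J["R"],J["t"]
def meas(p,i,show=True):
    # axis row: project the rod axis (z=35) into the picture, sample along jig y
    ys=np.arange(0,.075,.0005)
    out=[]
    for y in ys:
        v=[]
        for x in (-.003,0,.003):
            w=R@np.array([x,y])+t; u=proj(i,[*w,.035]); v.append(cv2.getRectSubPix(p,(1,1),tuple(map(float,u)))[0,0])
        out.append(np.mean(v))
    return ys,np.array(out)
if __name__=="__main__":
    import sys
    i=cams.camera_info("wrist");p,d=cams.capture("wrist");np.savez(f"pics/{sys.argv[1]}.npz",p=p,d=d)
    ys,g=meas(p,i)
    for k in range(0,len(ys),20): print(f"{ys[k]*1e3:.0f}:",g[k:k+20].round(0).astype(int))
    w=R@np.array([0,.05])+t; print(proj(i,[*w,.035]), r.sense()["wrist_force"])
E
python3 m.py w6
python3 - <<'E'
from m import *
p=np.load("pics/w5.npz")["p"];i=cams.camera_info("wrist")
ys,g=meas(p,i)
print("before")
for k in range(0,len(ys),20): print(f"{ys[k]*1e3:.0f}:",g[k:k+20].round(0).astype(int))
E
```

```text
0: [178 178 178 177 177 177 177 177 177 177 177 178 177 177 177 177 177 178
 178 177]
10: [177 177 177 177 178 178 178 178 178 178 178 174 171 163 156 152 151 146
 136 124]
20: [117 112 112 112 111 109 109 108 108 109 109 110 109 109 109 109 109 109
 109 109]
30: [109 109 109 109 109 108 108 108 108 107 107 106 106 106 108 111 119 122
 129 134]
40: [146 162 178 189 197 200 202 203 203 200 196 189 186 184 186 187 186 182
 176 169]
50: [165 162 163 165 166 168 169 170 171 173 175 178 182 182 177 169 148 127
 106  94]
60: [ 91  94  99 104 108 117 134 147 162 174 180 184 191 199 206 211 212 215
 219 222]
70: [224 224 224 224 224 224 224 224 224 225]
[445.91839044 201.8904154 ] [-4.87006416 12.55326091  8.82197871]
before
0: [178 178 178 177 178 178 178 178 177 178 178 178 178 178 178 178 175 169
 161 153]
10: [151 148 136 122 113 111 112 112 110 109 110 109 109 108 108 108 109 109
 108 108]
20: [108 108 108 108 107 107 107 107 107 107 107 107 107 107 107 107 107 106
 106 113]
30: [120 125 128 143 168 183 193 195 197 199 201 203 203 202 197 191 185 183
 183 185]
40: [185 183 175 168 162 162 164 165 167 168 169 170 171 174 177 181 184 180
 173 158]
50: [135 113  99 100 105 120 128 128 121 114 109 108 107 107 108 112 117 123
 128 137]
60: [153 165 173 175 176 177 178 179 180 181 182 184 190 193 199 204 205 214
 219 223]
70: [224 224 224 224 224 224 225 225 225 225]
```

Clean tracking: the pad moved 8.3 mm (8 expected), the nose-to-pad span is unchanged at about 18.3 (spring free), and about 8 mm remains. Stroke 3.

Request:
{"method": "play_rows", "body": {"commands": "-0.065 0.258 0 0 0 0;-0.065 0.258 0 0 0 0;-0.065 0.258 0 0 0 0;0 0 0 0 0 0;0 0 0 0 0 0;0.025 -0.097 0 0 0 0;0.025 -0.097 0 0 0 0;0.025 -0.097 0 0 0 0;0.025 -0.097 0 0 0 0;0.025 -0.097 0 0 0 0;0.025 -0.097 0 0 0 0;0 0 0 0 0 0;0 0 0 0 0 0"}}

```text
time_s: 13.5
tcp_pos: [0.5885, 0.0104, 0.1123]
ee_rot: [[-0.969, -0.245, 0.002], [-0.245, 0.969, 0.001], [-0.002, 0.001, -1.0]]
wrist_force: [-3.8, 4.9, 6.2]
gripper_width: 0.005
gripper_force: 3.1
```

```bash
python3 m.py w7
```

```text
0: [178 178 178 178 178 178 178 177 177 176 176 177 177 177 178 178 178 178
 177 177]
10: [177 177 178 178 178 178 178 178 178 178 178 178 178 178 179 178 178 178
 179 179]
20: [179 179 178 176 172 164 158 153 153 153 144 130 118 110 113 113 112 111
 110 110]
30: [110 110 110 111 111 110 109 109 109 109 108 109 109 109 108 108 108 108
 108 108]
40: [108 108 107 107 106 107 107 109 109 118 123 129 139 148 161 176 186 196
 200 203]
50: [204 202 197 191 186 185 186 187 186 185 178 173 165 163 163 165 166 167
 168 169]
60: [170 172 175 177 179 183 183 173 160 140 119 101  92 100 123 157 182 198
 208 212]
70: [218 221 223 222 221 221 222 223 224 224]
[441.90137634 202.03571371] [-2.28839152  5.49573943  4.87991414]
```

Request:
{"method": "play_rows", "body": {"commands": "0.016 -0.065 0 0 0 0;0.016 -0.065 0 0 0 0;0 0 0 0 0 0;0 0 0 0 0 0"}}

```text
time_s: 13.95
tcp_pos: [0.5895, 0.007, 0.1124]
ee_rot: [[-0.969, -0.245, 0.002], [-0.245, 0.969, 0.002], [-0.003, 0.001, -1.0]]
wrist_force: [-3.0, 6.1, 6.9]
gripper_width: 0.009
gripper_force: 4.1
```

```bash
python3 m.py w8 | tail -6
```

```text
50: [187 194 200 203 201 195 189 185 184 185 187 188 187 182 177 168 164 162
 163 164]
60: [165 167 168 170 171 172 174 177 180 182 179 172 158 142 121 104  97 107
 139 158]
70: [178 194 205 214 219 222 224 224 224 224]
[446.02762582 201.84863617] [-3.27067102  6.27274648  7.13007692]
```

Request:
{"method": "play_rows", "body": {"commands": "-0.065 0.258 0 0 0 0;-0.065 0.258 0 0 0 0;-0.065 0.258 0 0 0 0;0 0 0 0 0 0;0 0 0 0 0 0;0.025 -0.097 0 0 0 0;0.025 -0.097 0 0 0 0;0.025 -0.097 0 0 0 0;0.025 -0.097 0 0 0 0;0.016 -0.065 0 0 0 0;0 0 0 0 0 0;0 0 0 0 0 0"}}

```text
time_s: 15.2
tcp_pos: [0.5868, 0.0161, 0.1122]
ee_rot: [[-0.969, -0.245, 0.002], [-0.245, 0.969, 0.001], [-0.002, 0.001, -1.0]]
wrist_force: [-2.6, 5.1, 4.7]
gripper_width: 0.007
gripper_force: 3.0
```

```bash
cat > n.py <<'E'
from m import *
import sys
i=cams.camera_info("wrist");p,d=cams.capture("wrist");np.savez(f"pics/{sys.argv[1]}.npz",p=p,d=d)
ys,g=meas(p,i)
def cross(lo,hi,lev,up):
    for k in range(len(ys)-1):
        if lo<=ys[k]<hi and ((g[k]<lev<=g[k+1]) if up else (g[k]>=lev>g[k+1])): return (ys[k]+.0005*(lev-g[k])/(g[k+1]-g[k]))*1e3
nose=cross(.035,.07,150,True); pad=cross((nose or 40)/1e3+.007,.075,135,False)
print("nose",nose,"pad",pad,r.sense()["wrist_force"],r.sense()["tcp_pos"])
for k in range(80,len(ys),20): print(f"{ys[k]*1e3:.0f}:",g[k:k+20].round(0).astype(int))
E
python3 n.py w9
```

```text
nose 51.11607142857144 pad 69.67241379310346 [-3.01131433  4.89769152  5.30013917] [0.58678525 0.01615328 0.11215689]
40: [109 110 109 108 108 109 109 108 108 108 108 107 107 107 107 108 108 109
 114 120]
50: [127 131 147 160 173 183 188 190 192 198 201 201 197 191 188 185 186 187
 186 184]
60: [178 174 166 163 163 164 166 167 168 169 170 171 173 176 179 182 184 176
 161 143]
70: [120 104  91  94 113 149 178 193 203 206]
```

Request:
{"method": "play_rows", "body": {"commands": "0.016 -0.065 0 0 0 0;0.016 -0.065 0 0 0 0;0 0 0 0 0 0;0 0 0 0 0 0"}}

```text
time_s: 15.65
tcp_pos: [0.5878, 0.0127, 0.1126]
ee_rot: [[-0.969, -0.246, 0.002], [-0.245, 0.969, 0.002], [-0.002, 0.001, -1.0]]
wrist_force: [-3.7, 7.0, 8.4]
gripper_width: 0.004
gripper_force: 4.1
```

```bash
python3 n.py w10
```

```text
nose 52.7803738317757 pad 70.04123711340208 [-3.95957479  7.00684629  6.88546039] [0.58783516 0.01268609 0.11256574]
40: [110 109 108 108 109 108 108 107 107 108 108 108 107 107 108 108 107 107
 107 109]
50: [112 119 124 128 130 143 155 163 177 191 198 201 196 190 187 185 185 186
 187 185]
60: [181 177 169 165 162 163 164 166 167 168 169 170 172 174 177 181 182 179
 173 157]
70: [137 115 100  91  98 134 162 186 198 206]
```

The bush is home: the pad has stopped at 70.0 and the stem has started to press in by about 1 mm. This stroke can only reach about 4 mm, so I'll complete it, release to the tooth and take one more short stroke.

Request:
{"method": "play_rows", "body": {"commands": "0.016 -0.065 0 0 0 0;0.016 -0.065 0 0 0 0;0.012 -0.05 0 0 0 0;0 0 0 0 0 0;0 0 0 0 0 0"}}

```text
time_s: 16.2
tcp_pos: [0.5893, 0.0076, 0.113]
ee_rot: [[-0.969, -0.246, 0.002], [-0.246, 0.969, 0.002], [-0.003, 0.001, -1.0]]
wrist_force: [-4.8, 7.5, 9.1]
gripper_width: 0.004
gripper_force: 5.0
```

```bash
python3 n.py w11
```

```text
nose 55.144329896907216 pad 70.44857142857143 [-5.06149801  7.32613515  9.86081584] [0.58923912 0.00762034 0.11300804]
40: [110 110 111 111 110 109 110 109 109 109 109 109 109 108 109 109 108 108
 107 107]
50: [107 108 108 109 114 121 126 128 131 133 147 158 161 164 165 174 181 185
 186 186]
60: [185 181 173 166 160 162 164 165 166 168 168 169 170 172 176 177 180 181
 175 166]
70: [152 133 114  95  95 115 144 175 191 203]
```

Request:
{"method": "play_rows", "body": {"commands": "0.012 -0.05 0 0 0 0;0 0 0 0 0 0;0 0 0 0 0 0;-0.065 0.258 0 0 0 0;-0.065 0.258 0 0 0 0;-0.065 0.258 0 0 0 0;0 0 0 0 0 0;0 0 0 0 0 0"}}

```text
time_s: 17.05
tcp_pos: [0.5829, 0.0279, 0.1106]
ee_rot: [[-0.969, -0.246, -0.001], [-0.246, 0.969, -0.001], [0.001, -0.0, -1.0]]
wrist_force: [0.1, -0.2, 0.9]
gripper_width: 0.001
gripper_force: 0.0
```

```bash
python3 n.py w12
```

```text
nose 54.74390243902439 pad 69.63771186440678 [ 0.12472751  0.19631016 -0.49518013] [0.58301196 0.02775903 0.1106301 ]
40: [110 110 110 110 110 110 110 109 109 109 109 109 109 109 109 108 108 108
 108 108]
50: [108 107 107 107 108 114 118 126 128 143 157 166 170 170 176 180 184 186
 187 187]
60: [184 177 171 163 164 164 166 167 169 170 171 172 174 177 180 183 184 179
 163 142]
70: [116 100  90 103 130 159 188 200 203 192]
```

Request:
{"method": "play_rows", "body": {"commands": "0.025 -0.097 0 0 0 0;0.025 -0.097 0 0 0 0;0.025 -0.097 0 0 0 0;0.008 -0.032 0 0 0 0;0 0 0 0 0 0;0 0 0 0 0 0"}}

```text
time_s: 17.7
tcp_pos: [0.5859, 0.0186, 0.1113]
ee_rot: [[-0.969, -0.245, 0.001], [-0.245, 0.969, 0.0], [-0.001, 0.0, -1.0]]
wrist_force: [-1.5, 2.9, 3.1]
gripper_width: 0.007
gripper_force: 1.9
```

```bash
python3 n.py w13
```

```text
nose 54.97202797202797 pad 70.00467289719627 [-1.9494769   3.10379052  4.01583535] [0.58591177 0.01862626 0.11130848]
40: [110 110 110 109 109 109 110 109 109 109 108 108 109 109 108 108 108 107
 107 107]
50: [107 107 107 108 110 115 119 122 128 135 151 161 166 164 164 173 179 186
 188 187]
60: [186 181 174 166 162 164 164 165 167 168 169 171 172 173 177 180 182 182
 174 156]
70: [135 111  96  90 109 137 167 191 201 203]
```

Request:
{"method": "play_rows", "body": {"commands": "0.016 -0.065 0 0 0 0;0.016 -0.065 0 0 0 0;0 0 0 0 0 0;0 0 0 0 0 0"}}

```text
time_s: 18.15
tcp_pos: [0.5868, 0.0154, 0.1117]
ee_rot: [[-0.969, -0.246, 0.001], [-0.246, 0.969, 0.001], [-0.001, 0.001, -1.0]]
wrist_force: [-3.4, 5.6, 6.3]
gripper_width: 0.004
gripper_force: 4.0
```

```bash
python3 n.py w14|head -1
```

```text
nose 55.50909090909091 pad 70.15186915887851 [-2.43912363  6.15664294  6.25423686] [0.58682686 0.01537653 0.11164551]
```

Request:
{"method": "play_rows", "body": {"commands": "0.014 -0.055 0 0 0 0;0.014 -0.055 0 0 0 0;0 0 0 0 0 0;0 0 0 0 0 0"}}

```text
time_s: 18.6
tcp_pos: [0.5876, 0.0125, 0.1121]
ee_rot: [[-0.969, -0.246, 0.001], [-0.246, 0.969, 0.002], [-0.002, 0.001, -1.0]]
wrist_force: [-3.0, 8.3, 8.8]
gripper_width: 0.006
gripper_force: 5.2
```

```bash
python3 n.py w15
python3 - <<'E'
from h import *
p=np.load("pics/w15.npz")["p"];o=np.load("pics/w9.npz")["p"]
f=lambda q:cv2.resize(q[150:240,370:500],None,fx=4,fy=3.3,interpolation=2)
cv2.imwrite("pics/v15.png",np.vstack([f(o),f(p)]))
E
```

```text
nose 57.14227642276423 pad 70.31127450980392 [-3.90038232  8.31402543  7.87662919] [0.58762037 0.012506   0.11209407]
40: [109 109 109 110 110 109 109 109 108 108 109 109 108 108 108 108 109 109
 108 108]
50: [107 107 107 106 107 107 109 113 120 126 127 130 130 139 146 160 172 182
 187 185]
60: [184 178 173 166 162 162 163 165 166 167 168 169 171 173 175 178 181 183
 177 166]
70: [149 126 106  92  95 114 151 179 194 203]
```

View pics/v15.png

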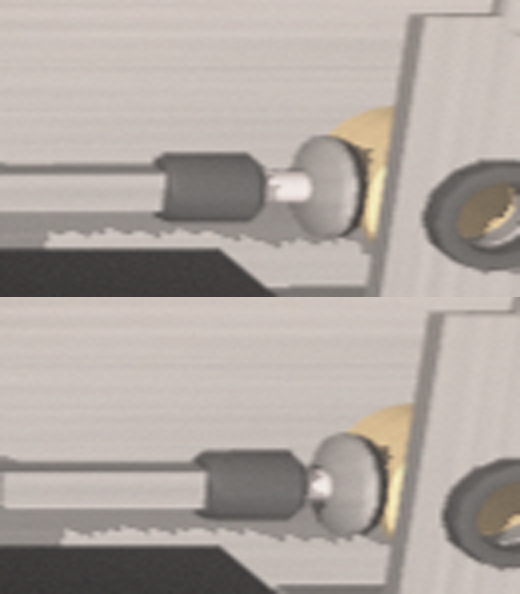

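The span is now 13.2 against about 18.35 free, so the stem is in about 5 mm. The crop pair shows the visible stem roughly halved, with the pad on the bush and the leaf shut. The push of about 9 N at the trigger's top edge also fits half-way. Handing in while holding.

```bash
python3 -c "
from station import r
print(r.finish_job())"
```

```text
the job is handed in; nothing more can be done
None
```

I handed the job in at about 19 s: leaf fully shut, bush pushed home in the vee, stem pressed in about 5 mm (half-way), and the trigger still held squeezed. The hand-in gave no verdict.

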